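# Lock the suction hood onto the bench outlet and set its gate half open

### The arm

A 6-joint arm with a two-finger parallel gripper is mounted at the origin on the work surface. World frame = base frame: x ahead of the robot, y to its left, z up, the work surface at z = 0. Lengths are in m, angles in rad, forces in N, time in s.
With the tool pointing down it reaches from about 0.3 to 0.85 m from the base axis. Payload 4.2 kg.
Tool frame: the origin (TCP) lies on the centre line of the jaws, within the pads' length; the fingertips stand 11 mm ahead of it and the grasp point (between the pads) lies 8 mm behind it; z points along the fingers, y is the direction in which the jaws open and shut (so a half turn about z gives the same grasp; the last joint's range is limited). The gripper opens to 91 mm and grips with 3 to 60 N. Pads are 32 mm wide; open, the fingers measure 118 mm over their backs; the gripper's body (76 mm by 178 mm) begins 60 mm behind the grasp point.
Start: joints at [1.281, 0.32, 1.565, -0, 1.257, -0.02], TCP at [0.153, 0.554, 0.225] pointing down, gripper open.
Joint ranges: [-3.11, 3.11], [-0.84, 2.01], [0.21, 2.61], [-1.34, 4.49], [0.05, 2.63], [-2.56, 2.56]. Speed limits (rad/s): [2.57, 2.57, 3.14, 3.14, 3.14, 3.14].

### API

Orientations are given as a rotation vector (axis times angle).
In Python, from station import r, snapshot, camera_model, job gives the robot as it stands.
- The arm moves only by the tool apply_moves, never from a script. Its arguments are lists of equal length, an entry for each row: "angular": the turn, a rotation vector about the tool's x, y, z in degrees, a list of three; "offset": the shift along the tool's x, y, z in mm, a list of three; "hand": the finger opening in mm, from 0 to 91.2. In form: {"angular": [[rx, ry, rz], ...], "offset": [[x, y, z], ...], "hand": [hand, ...]}. A call has 1 to 5 rows; each row shifts and turns the pose as measured when the row begins, along the tool's axes as they then stand; what a row does not reach is not made up. A row lasts 1/12 s, in which the tool goes at most 41.7 mm and 7.16 degrees, less where a joint would pass 70% of its speed; a pose out of reach is approached as far as the arm can. A call with a gripper value outside its range is refused whole. The fingers move at their own pace and stop on an object; "squeeze" is the grip in N (left out, the last holds). Time passes only in rows, so rows that do not move let the fingers close. It gives the time, the measured TCP pose, the force and the opening at its end, in the units of the state.
- r.sense(): the state, without advancing time (a new reading comes with each control period).
- snapshot(name): name is "scene" or "top" or "wrist"; returns (picture, depth): 400x640x3 uint8, red, green, blue; 400x640 float32, m along the optical axis (not along the pixel's ray), 0 where there is no reading.
- camera_model(name): a dict with "fx", "fy", "cx", "cy" (pixels), "position" and "attitude" of the camera in the world. Camera axes: x right, y down, z forward; pixel columns grow to the right and rows downward; lengths in m; the calibration is good to about 2 mm. A picture is of the moment at which its call begins: read the wrist's pose just before it. camera_model takes no time and is no camera call; for the wrist camera it gives the pose at the moment of the call.
- job.sign_off(): hands the job in, once; it reports no verdict.
The state is a dict: "t": time; "qpos": joint angles; "qd": joint speeds; "joint_efforts": joint torques, N m; "position": TCP position; "ee_rot": TCP orientation; "force": force on the tool from outside, world axes, zero at the start; "wrist_torque": the same for the moment, N m; "opening": finger opening in m.
Only numpy, scipy, OpenCV 4.12 (cv2) and the standard library are available. Lean on these libraries where they do the work, as an engineer would, in place of code of your own. Each camera call takes 0.05 s, during which the arm holds its last target.

### The job

The black suction hood has only been set loosely on the bench's dust-extraction outlet: turn it clockwise (seen from above) by its orange lever until you feel it drop into the collar's notches, press it straight down until it is fully home, and then turn it on clockwise until it comes up against its stop, locked, with its mouth facing the right-hand side of the outlet. After that pull the red-knobbed gate rod out to its middle click (half open). Don't tip the hood, leave the other things on the bench where they are, and let go of everything.

Things in the scene. Friction and masses are not known exactly. Their poses are not given: they have to be found in the camera images.
- outlet_box (a point): Dust-extraction outlet: galvanised box fixed to the bench, 150 (x) x 170 (y) x 60 mm high, a collar on top. Point: middle of the box's underside, on the collar's axis. x points out of its back (pipe there, to 170 mm from the point), away from the face with the gate rod; y to its left, z up.
- outlet_rim (a point): Centre of the top rim of the round metal collar (95 mm across), 108 mm above the bench; axes as the box's. Three notches in its lip, 120 degrees apart, hidden under the hood. The collar was clamped on by eye: the hood drops in at a yaw of -30 degrees from the box's x, give or take 12 (plus 5 of play), found by feel; its end stop is 60 degrees further clockwise (mouth towards -y).
- hood_base (a point): Black fishmouth suction hood, loose, 0.28 to 0.46 kg. Point: on its turning axis, underside of its round flange (108 mm across); x points to the mouth, z up. Starts 15 mm above outlet_rim, lugs lying on the lip, yaw 17 to 46 degrees left of the box's x. In the notches it drops to 9 or 10 mm and turning is blocked; fully home is 0 mm, and only then can it turn on.
- hood_spigot (a point): Lower end of the hood's spigot, on the axis, 40 mm below the flange. The spigot (60 mm across, three lugs) hangs in the collar and keeps the hood centred. Under it a stiff foam seal must be pressed down with 8 to 13 N (20 N does no harm) for the last 10 mm until it stops; it stays down when let go.
- hood_top (a point): Middle of the hood's flat top, on its axis, 65 mm above the flange's underside: the place to press. The top is flat to 36 mm round it.
- hood_mouth (a point): Middle of the hood's mouth opening, 150 mm from the axis; the mouth is 150 mm wide and reaches from 10 to 65 mm above the flange's underside. Axes as the hood's.
- hood_lever (a point): Orange lever opposite to the mouth: a bar sticking out from the flange to 124 mm from the axis, 18 mm wide (24 at its end), 16 high. Point: in the bar, 95 mm from the axis, 8 mm above the flange's underside; axes as the hood's. Push it sideways with 1 to 5 N; the hood blocks firmly in the notches and at the end stop.
- gate_rod (a joint): How far the gate rod is pulled out, m: 0 closed (start, within 2 mm), 0.030 middle click (half open), 0.060 fully open. It slides along the box's -x. A spring ball pulls it into each of these three clicks from up to 12 mm away; leaving a click takes 4 to 8 N.
- gate_knob (a point): Centre of the round red knob on the gate rod: 32 mm across, 24 mm long along the rod, 30 mm above the bench, 122 mm in front of the box's middle (box's -x) plus what the rod is pulled out; it moves with the rod. Rod 10 mm thick. Axes as the box's. Pinch it from above across y.
- sanding_block_mid (a point): Leave alone: cork sanding block with an orange sole, 110 x 64 x 28, beside the outlet on its right (mm); point 14 mm above the bench, at its middle.
- chisel_mid (a point): Leave alone: bench chisel with a wooden handle, 250 long and 28 thick, lying beside the outlet on its left (mm); point 14 mm above the bench, at its middle.
- frame_mid (a point): Leave alone: square light-wood picture frame lying flat, 160 x 160 x 18 (mm); point 9 mm above the bench, at its middle.
- mallet_mid (a point): Leave alone: round dark wooden carver's mallet standing on its head, 92 across, 215 high (mm); point 60 mm above the bench, at its middle.
- glue_bottle_mid (a point): Leave alone: yellow glue bottle standing, 62 across, 170 high (mm); point 85 mm above the bench, at its middle.
- jar_mid (a point): Leave alone: clear jar with a green lid, 76 across, 85 high (mm); point 42 mm above the bench, at its middle.
- try_square_mid (a point): Leave alone: try square lying flat, 120 long dark wooden stock, 160 long steel blade, 18 high (mm); point 9 mm above the bench, at its middle.

How it is judged:
By the outcome, as a careful person would: the job done as asked, in the order asked, and still so for the second after the job is handed in, with the robot touching nothing.
It also fails if it takes over 69 s, if anything falls off the work surface, if the arm or the gripper's body presses on something with over 40 N, if the wrist force passes 120 N, or if a joint passes its speed limit or range.

## Working session

There is one attempt and no reset: what is moved stays moved. The work goes in short steps, Python scripts to look and compute and a tool call to move; the robot and the scene stay as the last step left them, time stands still between calls to the robot, and variables do not carry over. Pictures are saved under pics/ and viewed, and the job is handed in when it is done.

Besides the shell and the picture viewer there is one more tool, called as name(argument=value, ...) on one line, values as JSON. apply_moves: Moves the arm, as the interface text tells. Its arguments: {"type":"object","properties":{"angular":{"type":"array"},"offset":{"type":"array"},"hand":{"type":"array"},"squeeze":{"type":"number"}},"required":["angular","offset","hand"]}

```bash
ls; mkdir -p pics
python3 - <<'E'
from station import r, snapshot, camera_model, job
import cv2,numpy as np
print(r.sense())
for n in ["scene","top"]:
    p,d=snapshot(n); cv2.imwrite(f"pics/{n}0.png",p[:,:,::-1]); np.save(f"{n}0.npy",d); print(camera_model(n))
E
```

```text
pics
{'t': 0.0, 'qpos': array([ 1.28102428e+00,  3.20312340e-01,  1.56565810e+00,  9.95498976e-06,
        1.25742771e+00, -2.00022608e-02]), 'qd': array([-2.15875875e-03,  9.97841330e-05,  6.50634405e-04,  6.18434135e-04,
        1.10083384e-03,  4.24221717e-04]), 'joint_efforts': array([-3.00950465e-03, -4.12463737e+01, -2.31971580e+01,  7.25627365e-02,
        4.58649639e-02, -1.45558815e-04]), 'position': array([0.15310136, 0.55373743, 0.22411667]), 'ee_rot': array([-4.22435512e-01, -3.11276984e+00,  2.79956003e-03]), 'force': array([ 0.26643526,  1.51205784, -0.30722568]), 'wrist_torque': array([-0.05541904,  0.00096343,  0.02094473]), 'opening': 0.09097479072827383}
{'fx': 424.9985090162378, 'fy': 424.9985090162378, 'cx': 320.93474386721215, 'cy': 205.64789998190219, 'position': array([ 1.09788574, -0.39168705,  1.21583346]), 'attitude': array([-2.34123169, -1.15199253,  0.34070065])}
{'fx': 409.40625526137694, 'fy': 409.40625526137694, 'cx': 317.30844720329515, 'cy': 196.88117750506635, 'position': array([0.48042408, 0.0178809 , 1.21975849]), 'attitude': array([-2.23567494,  2.18745222, -0.0552523 ])}
```

View pics/top0.png

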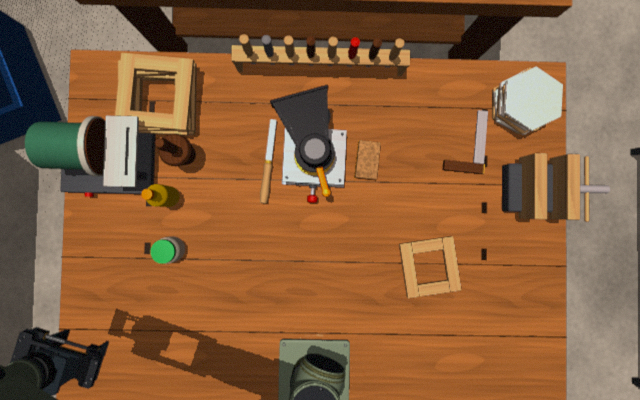

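View pics/scene0.png

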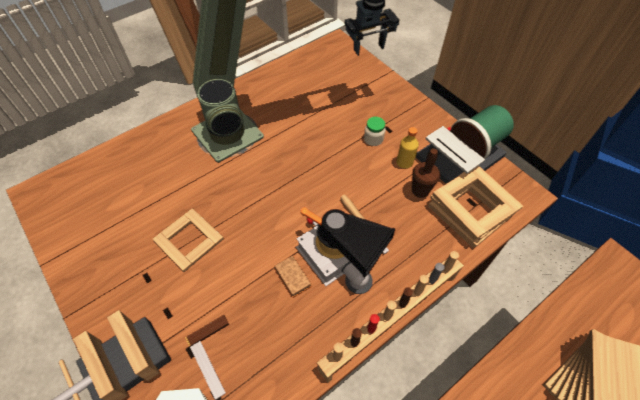

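Top view: the box is at about (315,157), the hood top at (315,149), the mouth points up-left, the lever tip is at (326,193) and the knob at (313,199). Next I'll measure these.

```bash
cat > h.py <<'E'
import numpy as np,cv2
from scipy.spatial.transform import Rotation as R
from station import r, snapshot, camera_model, job
def cloud(n,d,c=None):
    c=c or camera_model(n)
    v,u=np.indices(d.shape)
    P=np.stack([(u-c['cx'])/c['fx']*d,(v-c['cy'])/c['fy']*d,d],-1)
    return P@R.from_rotvec(c['attitude']).as_matrix().T+c['position']
E
python3 - <<'E'
from h import *
for n in ["top","scene"]:
    img=cv2.imread(f"pics/{n}0.png"); d=np.load(f"{n}0.npy"); P=cloud(n,d)
    hsv=cv2.cvtColor(img,cv2.COLOR_BGR2HSV)
    roi=(P[...,0]>.4)&(P[...,0]<.95)&(np.abs(P[...,1])<.25)&(d>0)
    H,S,V=cv2.split(hsv)
    def rep(name,m):
        q=P[m&roi]
        if len(q): print(n,name,len(q),"med",np.median(q,0).round(4),"min",q.min(0).round(3),"max",q.max(0).round(3))
    z=P[...,2]
    rep("red",((H<5)|(H>174))&(S>200)&(V>100)&(z>.015)&(z<.06))
    rep("orange",(H>8)&(H<25)&(S>200)&(V>150)&(z>.1))
    rep("hoodtop",(z>.175)&(z<.205)&(V<140))
    m=(z>.05)&(z<.07)&(S<60)&(V>120)&roi
    rep("box",m)
    q=P[m][:,:2]; print(cv2.minAreaRect((q*1000).astype(np.float32)))
    m=(z>.1)&(z<.21)&roi; rep("allhood",m)
    v,u=np.nonzero(m);print(u.min(),u.max(),v.min(),v.max())
    if n=="top":
        cv2.imwrite("pics/crop.png",cv2.resize(img[70:220,240:400],None,fx=5,fy=5)[:600])
E
```

```text
top red 57 med [0.5146 0.0151 0.0426] min [0.506 0.003 0.032] max [0.526 0.03  0.049]
top orange 176 med [ 0.5578 -0.0123  0.1381] min [ 0.523 -0.029  0.127] max [0.595 0.004 0.144]
top hoodtop 3014 med [0.7283 0.0319 0.1851] min [ 0.6   -0.212  0.175] max [0.93  0.204 0.196]
top box 1474 med [0.6127 0.0035 0.0595] min [ 0.559 -0.078  0.05 ] max [0.716 0.102 0.067]
((638.8200073242188, 11.904670715332031), (175.9743194580078, 157.52279663085938), 88.37451934814453)
top allhood 5048 med [0.7335 0.0229 0.1843] min [ 0.523 -0.212  0.1  ] max [0.93  0.211 0.196]
239 404 34 195
scene red 15 med [0.5191 0.003  0.0395] min [ 0.508 -0.     0.031] max [0.523 0.009 0.047]
scene orange 7 med [ 0.5672 -0.0196  0.1371] min [ 0.545 -0.025  0.134] max [ 0.594 -0.01   0.138]
scene hoodtop 2282 med [0.7255 0.0275 0.1852] min [ 0.598 -0.212  0.175] max [0.924 0.19  0.194]
scene box 641 med [ 0.6375 -0.0571  0.0598] min [ 0.555 -0.08   0.05 ] max [0.784 0.018 0.067]
((669.8350830078125, -36.57819747924805), (233.2210693359375, 90.9903335571289), 4.571996212005615)
scene allhood 4483 med [0.7453 0.0138 0.1837] min [ 0.516 -0.214  0.101] max [0.926 0.211 0.196]
300 458 207 360
```

Run:
```python
from h import *
img=cv2.imread("pics/top0.png"); cv2.imwrite("pics/crop1.png",cv2.resize(img[75:225,225:400],None,fx=4,fy=4))
```

```text
(no output)
```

View pics/crop1.png

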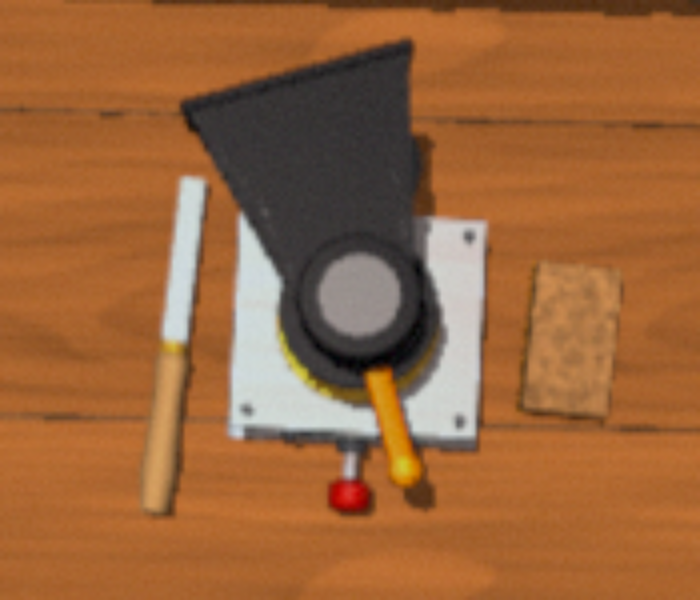

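apply_moves(angular=[[0,0,0],[0,0,0],[0,0,0],[0,0,0],[0,0,0]], offset=[[-30,-25.5,-8],[-30,-25.5,-8],[-30,-25.5,0],[-30,-25.5,0],[-30,-25.5,0]], hand=[91,91,91,91,91])

```text
t: 0.52
position: [0.2634, 0.3909, 0.2369]
ee_rot: [-0.403, -3.113, 0.006]
force: [1.2, 0.2, -1.0]
opening: 0.0908
```

apply_moves(angular=[[0,0,0],[0,0,0],[0,0,0],[0,0,0],[0,0,0]], offset=[[-30,-25.5,0],[-30,-25.5,0],[-30,-25.5,0],[-30,-25.5,0],[-30,-25.5,0]], hand=[91,91,91,91,91])

```text
t: 0.93
position: [0.3783, 0.2202, 0.2362]
ee_rot: [-0.398, -3.112, 0.008]
force: [0.0, 0.0, -0.7]
opening: 0.0913
```

apply_moves(angular=[[0,0,0],[0,0,0],[0,0,0],[0,0,0],[0,0,0]], offset=[[-30,-25.5,0],[-30,-25.5,0],[-30,-25.5,0],[-30,-25.5,0],[-30,-25.5,0]], hand=[91,91,91,91,91])

```text
t: 1.35
position: [0.4937, 0.0491, 0.2356]
ee_rot: [-0.4, -3.111, 0.007]
force: [1.1, 0.7, 0.9]
opening: 0.091
```

Run:
```python
from h import *
for n in ["wrist","top"]:
    c=camera_model(n); p,d=snapshot(n); cv2.imwrite(f"pics/{n}1.png",p[:,:,::-1]); np.save(f"{n}1.npy",d); print(c)
```

```text
{'fx': 310.2371827582779, 'fy': 310.2371827582779, 'cx': 320.82198980372624, 'cy': 199.644377209865, 'position': array([0.43058131, 0.06660853, 0.39559176]), 'attitude': array([2.32921508, 1.80357135, 0.20389494])}
{'fx': 409.40625526137694, 'fy': 409.40625526137694, 'cx': 317.30844720329515, 'cy': 196.88117750506635, 'position': array([0.48042408, 0.0178809 , 1.21975849]), 'attitude': array([-2.23567494,  2.18745222, -0.0552523 ])}
```

View pics/wrist1.png

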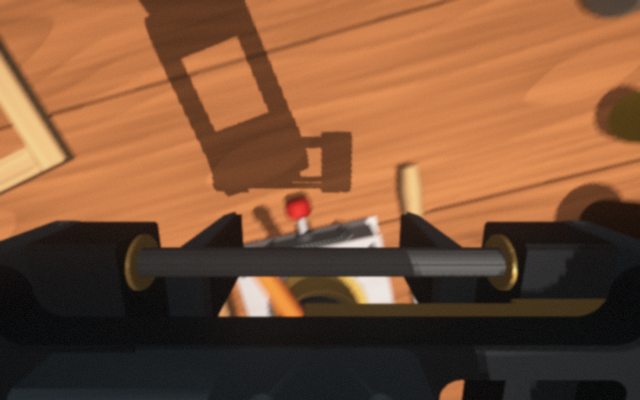

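The wrist picture shows the knob at (298,208), with the gripper hiding most of the hood. I'll refine the axis and lever from the first top picture.

Run:
```python
from h import *
for n in ["top","scene"]:
    img=cv2.imread(f"pics/{n}0.png"); d=np.load(f"{n}0.npy"); P=cloud(n,d)
    H,S,V=cv2.split(cv2.cvtColor(img,cv2.COLOR_BGR2HSV)); z=P[...,2]
    m=(z>.17)&(z<.2)&(np.hypot(P[...,0]-.637,P[...,1]-.011)<.04)&(V>90)&(S<60)
    q=P[m]; print(n,"disk",len(q),q.mean(0).round(4),((q.max(0)+q.min(0))/2).round(4),np.ptp(q,axis=0).round(3))
    m=(H>8)&(H<25)&(S>190)&(V>130)&(z>.12)&(z<.15)&(np.hypot(P[...,0]-.637,P[...,1]-.011)<.14)
    q=P[m]; c=q.mean(0); u=np.linalg.svd(q[:,:2]-c[:2])[2][0]; u*=-np.sign(u[0])
    print("lever",len(q),c.round(4),"dir deg",np.degrees(np.arctan2(u[1],u[0]))%360,"tip",(c[:2]+u*((q[:,:2]-c[:2])@u).max()).round(4))
    a=np.degrees(np.arctan2(c[1]-.011,c[0]-.637))%360;print(a)
    # box edges
    m=(z>.05)&(z<.07)&(S<60)&(V>120)&(np.abs(P[...,0]-.637)<.09)&(np.abs(P[...,1]-.011)<.1)
    q=P[m];print("box",cv2.minAreaRect((q[:,:2]*1000).astype(np.float32)))
```

```text
top disk 353 [0.6389 0.0128 0.1883] [0.6388 0.0132 0.1874] [0.053 0.051 0.013]
lever 188 [ 0.5587 -0.0124  0.1378] dir deg 197.75707748423847 tip [ 0.5226 -0.024 ]
196.6666563852177
box ((638.8200073242188, 11.904670715332031), (175.9743194580078, 157.52279663085938), 88.37451934814453)
scene disk 233 [0.6361 0.0113 0.1887] [0.6354 0.0121 0.1884] [0.051 0.054 0.01 ]
lever 42 [ 0.5594 -0.0193  0.1368] dir deg 197.4991342797272 tip [ 0.5262 -0.0297]
201.2999997010923
box ((632.66943359375, -45.77838134765625), (72.9073486328125, 161.42149353027344), 82.79879760742188)
```

```bash
cat >> h.py <<'E'
C=np.array([.638,.012])
def goto(x,y,z,phi,s=None):
    s=s or r.sense(); M=R.from_rotvec(s['ee_rot']).as_matrix()
    off=M.T@(np.array([x,y,z])-s['position'])*1000
    a=np.radians(phi); T=np.array([[np.cos(a),np.sin(a),0],[np.sin(a),-np.cos(a),0],[0,0,-1]]).T
    T=np.stack([[np.cos(a),np.sin(a),0],[np.sin(a),-np.cos(a),0],[0,0,-1]],1)
    rv=np.degrees((R.from_matrix(M).inv()*R.from_matrix(T)).as_rotvec())
    print("t",round(s['t'],2),"pos",s['position'].round(4),"F",np.round(s['force'],1),"open",round(s['opening'],4),"| off mm",off.round(1),"rot",rv.round(1), "q6",round(s['qpos'][5],2))
def polar(rad,phi): return C+rad*np.array([np.cos(np.radians(phi)),np.sin(np.radians(phi))])
def st():
    s=r.sense();p=s['position'];M=R.from_rotvec(s['ee_rot']).as_matrix()
    print("t",round(s['t'],2),"pos",p.round(4),"rad",np.hypot(*(p[:2]-C)).round(4),"phi",np.degrees(np.arctan2(*(p[:2]-C)[::-1])).round(1)%360,"toolx",np.degrees(np.arctan2(M[1,0],M[0,0])).round(1)%360,"tilt",np.degrees(np.arccos(-M[2,2])).round(2),"Ftool",(M.T@s['force']).round(1),"open",round(s['opening'],4))
E
python3 -c "
from h import *
goto(*polar(.105,197.5),.2,197.5)"
```

```text
t 1.45 pos [0.4958 0.0466 0.2352] F [-0.2  1.   0.6] open 0.091 | off mm [-57.8 -52.8  35.4] rot [ -0.4  -0.3 -32.5] q6 -1.23
```

apply_moves(angular=[[0,0,-6.4],[0,0,-6.4],[0,0,-6.4],[0,0,-6.4],[0,0,-6.4]], offset=[[0,0,0],[0,0,0],[0,0,0],[0,0,0],[0,0,0]], hand=[44,44,44,44,44])

```text
t: 1.87
position: [0.4938, 0.0462, 0.2326]
ee_rot: [0.492, -3.09, 0.004]
force: [-0.1, 0.6, 0.4]
opening: 0.0603
```

```bash
python3 -c "
from h import *
goto(*polar(.105,197.5),.2,197.5)"
```

```text
t 1.87 pos [0.4938 0.0462 0.2326] F [-0.1  0.6  0.4] open 0.0603 | off mm [-21.8 -76.1  32.3] rot [-0.  -0.7  0.6] q6 -1.81
```

apply_moves(angular=[[0,0,0],[0,0,0],[0,0,0],[0,0,0],[0,0,0]], offset=[[-10,-36,10],[-10,-36,10],[-2,-4,10],[0,0,0],[0,0,0]], hand=[44,44,44,44,44])

```text
t: 2.28
position: [0.537, -0.0162, 0.2003]
ee_rot: [0.507, -3.085, -0.001]
force: [0.3, 0.5, 0.4]
opening: 0.0443
```

Run:
```python
from h import *
goto(*polar(.105,197.5),.127,197.5)
p,d=snapshot("top"); cv2.imwrite("pics/top2.png",cv2.resize(p[75:225,225:400,::-1],None,fx=4,fy=4))
```

```text
t 2.28 pos [ 0.537  -0.0162  0.2003] F [0.3 0.5 0.4] open 0.0443 | off mm [-0.9 -3.7 73.3] rot [ 0.2 -0.8  1.1] q6 -1.95
```

View pics/top2.png

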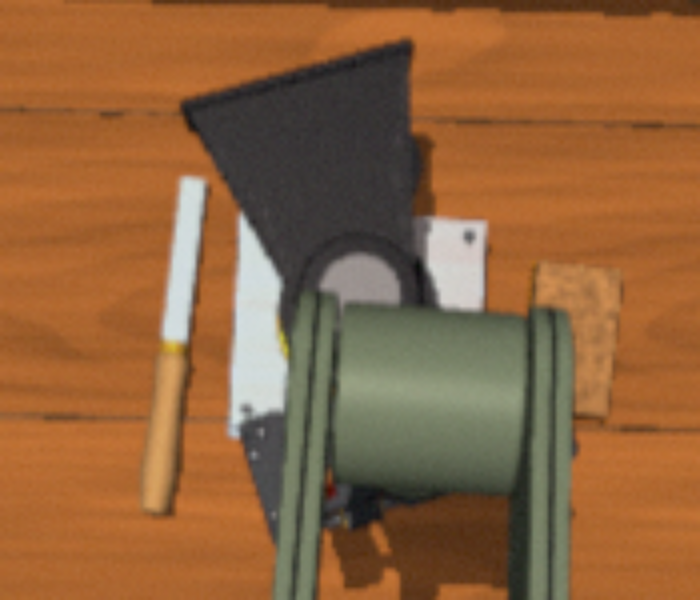

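apply_moves(angular=[[0,0,0.5],[0,-0.6,0.5],[0,0,0],[0,0,0],[0,0,0]], offset=[[0,-2.5,15],[0,-1.5,15],[0,0,15],[0,0,12],[0,0,0]], hand=[48,48,48,48,48])

```text
t: 2.75
position: [0.5357, -0.0138, 0.1454]
ee_rot: [-0.49, 3.103, 0.006]
force: [-0.1, -0.1, -1.3]
opening: 0.0478
```

Run:
```python
from h import *
goto(*polar(.105,197.5),.127,197.5); st()
p,d=snapshot("scene"); cv2.imwrite("pics/scene2.png",cv2.resize(p[170:320,250:420,::-1],None,fx=4,fy=4))
```

```text
t 2.75 pos [ 0.5357 -0.0138  0.1454] F [-0.1 -0.1 -1.3] open 0.0478 | off mm [-0.3 -6.3 18.4] rot [0.2 0.  0.4] q6 -1.94
t 2.75 pos [ 0.5357 -0.0138  0.1454] rad 0.1055 phi 194.1 toolx 197.9 tilt 0.21 Ftool [ 0.2 -0.1  1.3] open 0.0478
```

View pics/scene2.png

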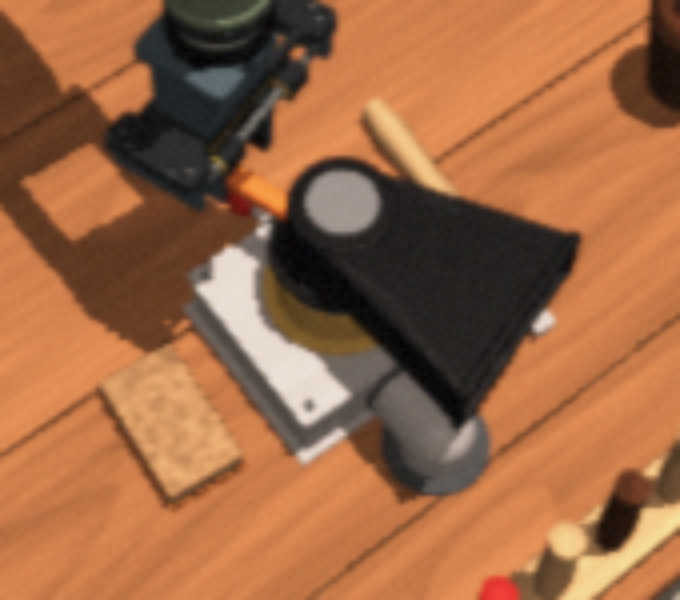

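apply_moves(angular=[[0,0,0],[0,0,0],[0,0,0],[0,0,0]], offset=[[0,-6,0],[0,-2,10],[0,0,9],[0,0,0]], hand=[48,40,40,40])

```text
t: 3.13
position: [0.5407, -0.0204, 0.1301]
ee_rot: [-0.492, 3.094, 0.003]
force: [-0.2, -0.5, -0.6]
opening: 0.0403
```

Run:
```python
from h import *
goto(*polar(.105,197.5),.127,197.5); st()
```

```text
t 3.13 pos [ 0.5407 -0.0204  0.1301] F [-0.2 -0.5 -0.6] open 0.0403 | off mm [2.4 1.6 3.1] rot [0.  0.5 0.6] q6 -1.95
t 3.13 pos [ 0.5407 -0.0204  0.1301] rad 0.1026 phi 198.4 toolx 198.1 tilt 0.53 Ftool [ 0.4 -0.4  0.6] open 0.0403
```

apply_moves(angular=[[0,0,3],[0,0,3],[0,0,4],[0,0,4],[0,0,4]], offset=[[2,5.5,2],[0,5.5,0],[0,7.5,0],[0,7.5,0],[0,7.5,0]], hand=[30,30,30,30,30])

```text
t: 3.55
position: [0.5328, 0.0106, 0.1275]
ee_rot: [0.024, 3.133, 0.003]
force: [0.2, -0.9, -0.5]
opening: 0.0303
```

Run:
```python
from h import *
st()
```

```text
t 3.55 pos [0.5328 0.0106 0.1275] rad 0.1052 phi 180.7 toolx 179.1 tilt 0.5 Ftool [-0.3 -0.9  0.5] open 0.0303
```

apply_moves(angular=[[0,0,3],[0,0,3],[0,0,3],[0,0,3]], offset=[[0,5.5,0],[0,5.5,0],[0,5.5,0],[0,5.5,0]], hand=[30,30,30,30])

```text
t: 3.88
position: [0.5347, 0.0332, 0.1276]
ee_rot: [0.37, 3.112, 0.003]
force: [1.0, -0.8, -0.8]
opening: 0.03
```

Run:
```python
from h import *
st()
p,d=snapshot("scene"); cv2.imwrite("pics/scene3.png",cv2.resize(p[170:320,250:420,::-1],None,fx=4,fy=4))
```

```text
t 3.88 pos [0.5347 0.0332 0.1276] rad 0.1055 phi 168.4 toolx 166.4 tilt 0.47 Ftool [-1.2 -0.6  0.8] open 0.03
```

View pics/scene3.png

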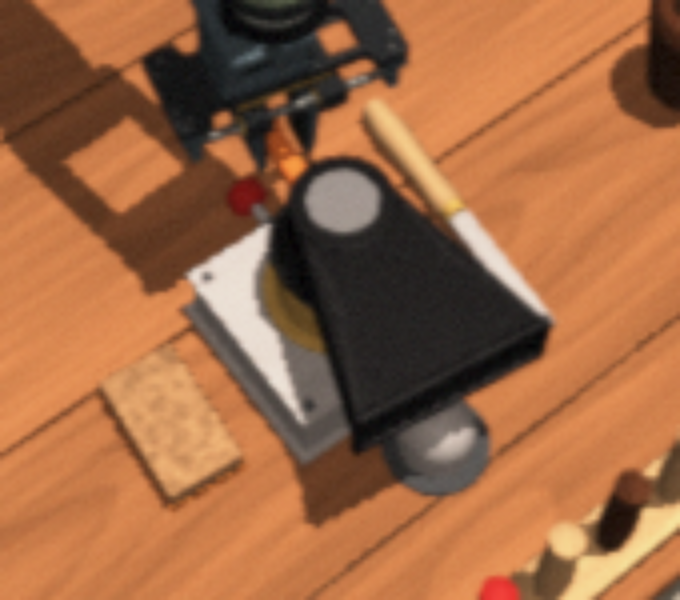

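The hood is following, with the lever between the fingers at about (290,160) in the crop. I'm slowing down as it nears the notch window.

apply_moves(angular=[[0,0,1.5],[0,0,1.5],[0,0,1.5],[0,0,1.5]], offset=[[0,3,0],[0,3,0],[0,3,0],[0,3,0]], hand=[30,30,30,30])

```text
t: 4.27
position: [0.538, 0.045, 0.1276]
ee_rot: [0.534, 3.089, 0.003]
force: [-0.2, 0.6, -0.0]
opening: 0.03
```

apply_moves(angular=[[0,0,1.5],[0,0,1.5],[0,0,1.5]], offset=[[0,3,0],[0,3,0],[0,3,0]], hand=[30,30,30])

```text
t: 4.52
position: [0.5411, 0.0527, 0.1275]
ee_rot: [0.656, 3.066, 0.002]
force: [0.2, -0.0, 0.3]
opening: 0.03
```

```bash
cat >> h.py <<'E'
def hz(n="scene"):
    p,d=snapshot(n); P=cloud(n,d); hsv=cv2.cvtColor(p,cv2.COLOR_RGB2HSV); H,S,V=cv2.split(hsv)
    m=(np.hypot(P[...,0]-C[0],P[...,1]-C[1])<.022)&(P[...,2]>.12)&(P[...,2]<.22)&(V>90)&(S<60)
    print(n,"top z",np.median(P[m][:,2]).round(4) if m.any() else None,m.sum())
    m=(np.hypot(P[...,0]-C[0],P[...,1]-C[1])<.17)&(np.hypot(P[...,0]-C[0],P[...,1]-C[1])>.08)&(P[...,2]>.14)&(P[...,2]<.2)&(V<90)&(S<110)
    q=P[m]
    return p,d,P
E
python3 - <<'E'
from h import *
st();hz()
E
```

```text
t 4.52 pos [0.5411 0.0527 0.1275] rad 0.1051 phi 157.2 toolx 155.9 tilt 0.38 Ftool [-0.2  0.1 -0.3] open 0.03
scene top z 0.1887 168
```

apply_moves(angular=[[0,0,1.5],[0,0,1.5],[0,0,1.5]], offset=[[0,3,0],[0,3,0],[0,3,0]], hand=[30,30,30])

```text
t: 4.82
position: [0.5448, 0.0602, 0.1273]
ee_rot: [0.775, 3.039, 0.001]
force: [-0.6, -0.4, -1.0]
opening: 0.0305
```

Run:
```python
from h import *
st();p,d,P=hz(); cv2.imwrite("pics/scene4.png",cv2.resize(p[170:320,250:420,::-1],None,fx=4,fy=4))
```

```text
t 4.82 pos [0.5448 0.0602 0.1273] rad 0.1049 phi 152.6 toolx 151.4 tilt 0.33 Ftool [ 0.4 -0.6  1. ] open 0.0305
scene top z 0.1877 162
```

View pics/scene4.png

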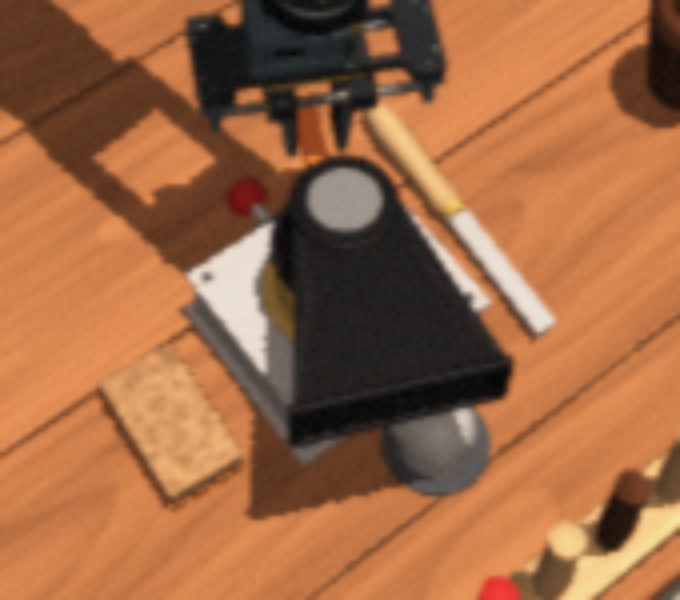

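Still following at full height. I'll continue in small steps.

apply_moves(angular=[[0,0,1.5],[0,0,1.5],[0,0,1.5]], offset=[[0,3,0],[0,3,0],[0,3,0]], hand=[30,30,30])

```text
t: 5.12
position: [0.5493, 0.0675, 0.1272]
ee_rot: [0.892, 3.007, 0.0]
force: [-0.5, -1.0, 1.2]
opening: 0.0301
```

Run:
```python
from h import *
st();p,d,P=hz()
```

```text
t 5.12 pos [0.5493 0.0675 0.1272] rad 0.1047 phi 148.0 toolx 146.9 tilt 0.3 Ftool [-0.1 -1.1 -1.2] open 0.0301
scene top z 0.1835 165
```

apply_moves(angular=[[0,0,1.5],[0,0,1.5]], offset=[[0,3,0],[0,3,0]], hand=[30,30])

```text
t: 5.33
position: [0.5526, 0.0723, 0.1272]
ee_rot: [0.969, 2.983, 0.0]
force: [0.6, -0.6, -0.5]
opening: 0.0299
```

Run:
```python
from h import *
st();p,d,P=hz()
```

```text
t 5.33 pos [0.5526 0.0723 0.1272] rad 0.1045 phi 144.8 toolx 144.0 tilt 0.29 Ftool [-0.8 -0.1  0.5] open 0.0299
scene top z 0.1833 166
```

The top dropped about 5 mm, so it should be in the notches. I'll confirm that it blocks.

apply_moves(angular=[[0,0,1],[0,0,1],[0,0,1]], offset=[[0,2.5,0],[0,2.5,0],[0,2.5,0]], hand=[30,30,30])

```text
t: 5.63
position: [0.5563, 0.077, 0.1269]
ee_rot: [1.047, 2.958, -0.005]
force: [-3.0, -5.1, 0.8]
opening: 0.0301
```

Run:
```python
from h import *
st();p,d,P=hz(); cv2.imwrite("pics/scene5.png",cv2.resize(p[170:320,250:420,::-1],None,fx=4,fy=4))
```

```text
t 5.63 pos [0.5563 0.077  0.1269] rad 0.1044 phi 141.5 toolx 141.0 tilt 0.26 Ftool [-0.9 -5.8 -0.7] open 0.0301
scene top z 0.1835 169
```

View pics/scene5.png

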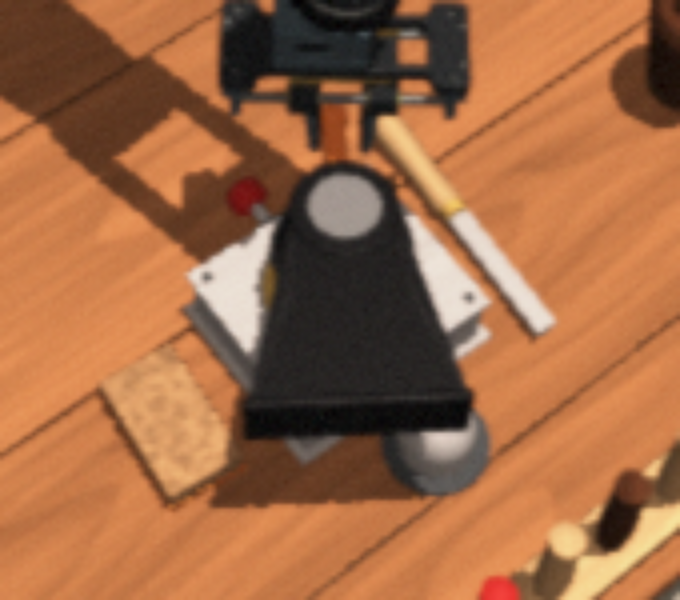

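Blocked, with 5.8 N against the push. Now I back off, lift and go press.

apply_moves(angular=[[0,0,0],[0,0,0],[0,0,0],[0,0,0],[0,0,0]], offset=[[0,-6,0],[0,-1,0],[0,0,-30],[0,0,-35],[0,0,-25]], hand=[34,34,34,34,34])

```text
t: 6.1
position: [0.5484, 0.0722, 0.2132]
ee_rot: [-1.047, -2.952, 0.007]
force: [0.9, 0.2, 0.0]
opening: 0.034
```

Run:
```python
from h import *
st();p,d,P=hz(); goto(*C,.215,141)
```

```text
t 6.1 pos [0.5484 0.0722 0.2132] rad 0.1079 phi 146.1 toolx 141.0 tilt 0.58 Ftool [-0.6  0.7 -0.1] open 0.034
scene top z 0.183 164
t 6.15 pos [0.5511 0.0725 0.2183] F [2.4 1.4 3.8] open 0.034 | off mm [-105.6    7.7    3.3] rot [-0. -0. -0.] q6 -0.78
```

apply_moves(angular=[[0,0,0],[0,0,0],[0,0,0],[0,0,0],[0,0,0]], offset=[[-38,3,-2],[-36,2,0],[-30,2,0],[-2,0,0],[0,0,0]], hand=[0,0,0,0,0])

```text
t: 6.57
position: [0.6424, 0.0109, 0.2253]
ee_rot: [1.043, 2.952, 0.014]
force: [0.0, 1.1, -0.5]
opening: 0.0035
```

Run:
```python
from h import *
st();goto(*C,.2,141)
```

```text
t 6.57 pos [0.6424 0.0109 0.2253] rad 0.0046 phi 345.8 toolx 141.1 tilt 0.79 Ftool [0.7 0.9 0.5] open 0.0035
t 6.57 pos [0.6424 0.0109 0.2253] F [ 0.   1.1 -0.5] open 0.0035 | off mm [ 4.3 -2.2 25.2] rot [0.7 0.4 0.1] q6 -0.9
```

apply_moves(angular=[[0.7,0.4,0],[0,0,0],[0,0,0],[0,0,0]], offset=[[4,-2,8],[0,0,8],[0,0,6],[0,0,2]], hand=[0,0,0,0])

```text
t: 6.9
position: [0.6355, 0.0138, 0.1985]
ee_rot: [-1.044, -2.96, -0.0]
force: [-0.0, 0.2, 0.1]
opening: 0.0003
```

Run:
```python
from h import *
st();goto(*C,.194,141)
```

```text
t 6.9 pos [0.6355 0.0138 0.1985] rad 0.003 phi 144.8 toolx 141.1 tilt 0.18 Ftool [ 0.2  0.2 -0.1] open 0.0003
t 6.9 pos [0.6355 0.0138 0.1985] F [-0.   0.2  0.1] open 0.0003 | off mm [-3.1  0.2  4.5] rot [-0.1 -0.2  0.1] q6 -0.89
```

apply_moves(angular=[[0,0,0],[0,0,0],[0,0,0],[0,0,0]], offset=[[-2,0,3],[0,0,3],[0,0,2],[0,0,2]], hand=[0,0,0,0])

```text
t: 7.23
position: [0.637, 0.0137, 0.192]
ee_rot: [1.04, 2.962, 0.002]
force: [-2.3, 0.1, 10.4]
opening: 0.0005
```

apply_moves(angular=[[0,0,0],[0,0,0]], offset=[[0,0,2],[0,0,2]], hand=[0,0])

```text
t: 7.4
position: [0.6369, 0.0138, 0.192]
ee_rot: [1.038, 2.959, 0.002]
force: [-1.7, -0.5, 8.7]
opening: 0.0004
```

apply_moves(angular=[[0,0,0],[0,0,0],[0,0,0]], offset=[[0,0,3],[0,0,3],[0,0,3]], hand=[0,0,0])

```text
t: 7.65
position: [0.637, 0.0139, 0.1912]
ee_rot: [1.033, 2.953, 0.005]
force: [-3.9, -0.2, 12.7]
opening: 0.0004
```

apply_moves(angular=[[0,0,0],[0,0,0],[0,0,0]], offset=[[0,0,3.2],[0,0,3.2],[0,0,3.2]], hand=[0,0,0])

```text
t: 7.9
position: [0.6369, 0.0139, 0.1908]
ee_rot: [1.029, 2.946, 0.007]
force: [-3.6, -1.3, 12.8]
opening: 0.0002
```

Run:
```python
from h import *
st();goto(*C,.183,141)
```

```text
t 7.9 pos [0.6369 0.0139 0.1908] rad 0.0022 phi 119.4 toolx 141.5 tilt 1.21 Ftool [  1.8  -3.1 -12.9] open 0.0002
t 7.9 pos [0.6369 0.0139 0.1908] F [-3.6 -1.3 12.8] open 0.0002 | off mm [-1.9 -0.9  7.8] rot [0.6 1.  0.5] q6 -0.89
```

apply_moves(angular=[[0.4,0.6,0],[0.3,0.5,0],[0.2,0.3,0]], offset=[[-0.5,-0.3,4],[-0.5,-0.3,4.2],[-0.3,-0.3,4.2]], hand=[0,0,0])

```text
t: 8.15
position: [0.6372, 0.0133, 0.1879]
ee_rot: [-1.034, -2.966, -0.002]
force: [-3.2, -0.4, 12.1]
opening: 0.0004
```

Run:
```python
from h import *
st();goto(*C,.183,141)
```

```text
t 8.15 pos [0.6372 0.0133 0.1879] rad 0.0015 phi 122.7 toolx 141.6 tilt 0.07 Ftool [  2.3  -2.3 -12.1] open 0.0004
t 8.15 pos [0.6372 0.0133 0.1879] F [-3.2 -0.4 12.1] open 0.0004 | off mm [-1.4 -0.5  4.9] rot [ 0.  -0.1  0.6] q6 -0.9
```

Sinking at about 12 N. I'll continue.

apply_moves(angular=[[0.2,0.3,0],[0.2,0.3,0],[0.2,0.3,0]], offset=[[-0.5,-0.3,4],[-0.5,-0.3,4],[-0.5,-0.3,4]], hand=[0,0,0])

```text
t: 8.4
position: [0.6376, 0.0128, 0.1852]
ee_rot: [-1.029, -2.955, 0.0]
force: [-3.9, 0.4, 14.1]
opening: 0.0005
```

Run:
```python
from h import *
st();goto(*C,.183,141)
```

```text
t 8.4 pos [0.6376 0.0128 0.1852] rad 0.0009 phi 119.4 toolx 141.6 tilt 0.74 Ftool [  3.4  -2.1 -14. ] open 0.0005
t 8.4 pos [0.6376 0.0128 0.1852] F [-3.9  0.4 14.1] open 0.0005 | off mm [-0.9 -0.3  2.2] rot [-0.3 -0.7  0.6] q6 -0.9
```

apply_moves(angular=[[-0.1,-0.2,0],[-0.1,-0.2,0],[0,0,0],[0,0,0]], offset=[[0,0,4],[0,0,4],[0,0,4],[0,0,4]], hand=[0,0,0,0])

```text
t: 8.73
position: [0.637, 0.0135, 0.1846]
ee_rot: [1.03, 2.962, 0.007]
force: [-4.7, -0.6, 16.6]
opening: 0.0002
```

apply_moves(angular=[[0,0,0],[0,0,0],[0,0,0]], offset=[[0,0,4],[0,0,4],[0,0,4]], hand=[0,0,0])

```text
t: 8.98
position: [0.6369, 0.0136, 0.1847]
ee_rot: [1.026, 2.954, 0.011]
force: [-5.4, -1.7, 15.6]
opening: 0.0004
```

Run:
```python
from h import *
st();goto(*C,.183,141);hz()
```

```text
t 8.98 pos [0.6369 0.0136 0.1847] rad 0.0019 phi 125.7 toolx 141.7 tilt 0.94 Ftool [  3.   -4.5 -15.7] open 0.0004
t 8.98 pos [0.6369 0.0136 0.1847] F [-5.4 -1.7 15.6] open 0.0004 | off mm [-1.9 -0.6  1.7] rot [0.7 0.7 0.7] q6 -0.9
scene top z 0.1741 29
```

The tips are at 0.1737 m, against 0.173 for fully home, and they have stopped at 16 N. One firmer press, then lift and look.

apply_moves(angular=[[0.4,0.4,0],[0.4,0.4,0],[0,0,0]], offset=[[-0.5,0,4.6],[0,0,4.6],[0,0,4.6]], hand=[0,0,0])

```text
t: 9.28
position: [0.6369, 0.0136, 0.1845]
ee_rot: [1.027, 2.962, 0.001]
force: [-6.1, -0.6, 19.6]
opening: 0.0004
```

apply_moves(angular=[[0,0,0],[0,0,0],[0,0,0],[0,0,0]], offset=[[0,0,-10],[0,0,-20],[10,0,-5],[35,0,0]], hand=[0,0,30,44])

```text
t: 9.62
position: [0.6035, 0.0402, 0.222]
ee_rot: [1.029, 2.954, 0.003]
force: [0.2, 0.5, -0.0]
opening: 0.0113
```

Run:
```python
from h import *
st();p,d,P=hz();goto(*polar(.108,146),.20,146)
cv2.imwrite("pics/scene6.png",cv2.resize(p[170:320,250:420,::-1],None,fx=4,fy=4))
```

```text
t 9.62 pos [0.6035 0.0402 0.222 ] rad 0.0445 phi 140.7 toolx 141.6 tilt 0.77 Ftool [0.2 0.5 0. ] open 0.0113
scene top z 0.1739 127
t 9.67 pos [0.5957 0.0452 0.2218] F [-6.7  2.5 -2.3] open 0.0151 | off mm [53.9 -7.9 21.7] rot [ 0.2  0.1 -4.3] q6 -0.85
```

View pics/scene6.png

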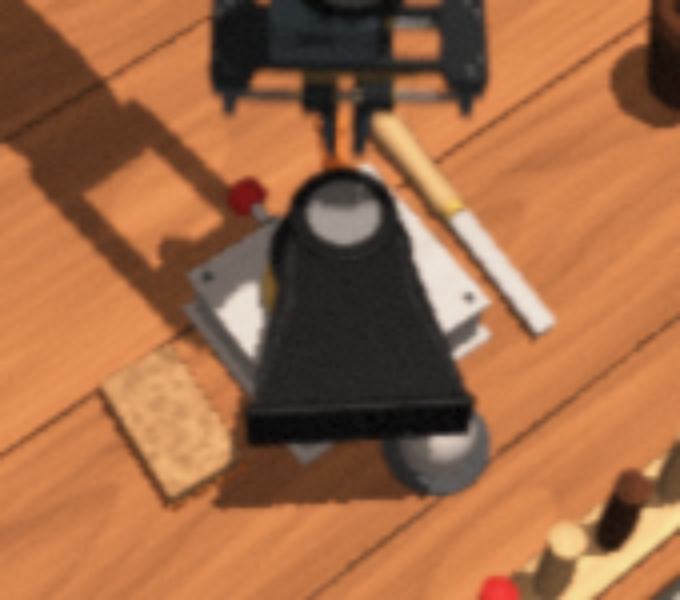

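The hood is home: its top is at 0.174, about 15 mm below where it started. Back to the lever.

apply_moves(angular=[[0,0,-2],[0,0,-2],[0,0,0],[0,0,0]], offset=[[27,-4,0],[26,-4,0],[0,0,0],[0,0,0]], hand=[44,44,44,44])

```text
t: 10.0
position: [0.5411, 0.075, 0.2197]
ee_rot: [-0.915, -3.004, -0.005]
force: [-0.4, 0.1, 0.0]
opening: 0.0413
```

Run:
```python
from h import *
st();p,d,P=hz();goto(*polar(.108,146),.118,146)
cv2.imwrite("pics/scene7.png",cv2.resize(p[170:320,250:420,::-1],None,fx=4,fy=4))
```

```text
t 10.0 pos [0.5411 0.075  0.2197] rad 0.1156 phi 147.0 toolx 146.1 tilt 0.18 Ftool [ 0.4 -0.2 -0. ] open 0.0413
scene top z 0.1741 160
t 10.05 pos [0.541  0.075  0.2196] F [-0.7  0.4 -0. ] open 0.0433 | off mm [ -7.9   1.8 101.6] rot [ 0.1 -0.2  0.1] q6 -0.87
```

View pics/scene7.png

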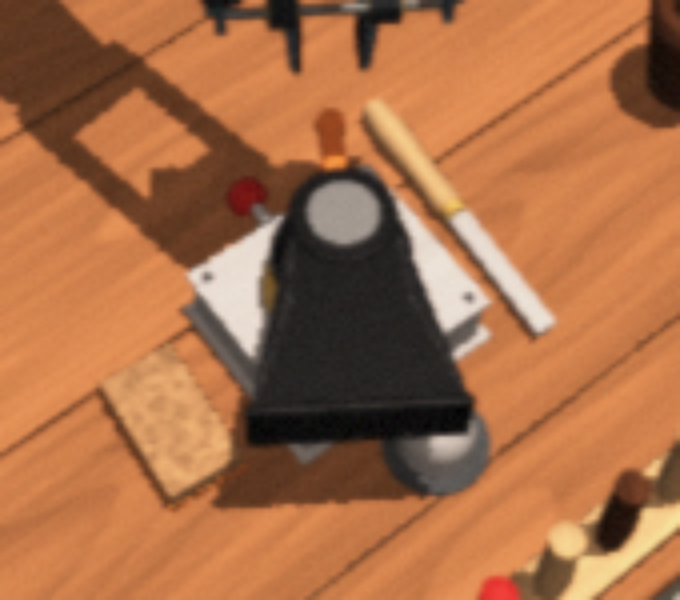

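apply_moves(angular=[[0,0,0],[0,0,0],[0,0,0],[0,0,0],[0,0,0]], offset=[[-6,1,30],[-2,0,30],[0,0,22],[0,0,10],[0,0,0]], hand=[44,44,44,44,44])

```text
t: 10.47
position: [0.5532, 0.0709, 0.1249]
ee_rot: [0.918, 2.999, 0.009]
force: [-0.3, 0.1, 0.1]
opening: 0.044
```

Run:
```python
from h import *
st();goto(*polar(.108,146),.118,146)
```

```text
t 10.47 pos [0.5532 0.0709 0.1249] rad 0.1033 phi 145.2 toolx 146.0 tilt 0.45 Ftool [ 0.4 -0.1 -0.1] open 0.044
t 10.47 pos [0.5532 0.0709 0.1249] F [-0.3  0.1  0.1] open 0.044 | off mm [ 4.7 -1.5  6.9] rot [ 0.4  0.2 -0. ] q6 -0.87
```

apply_moves(angular=[[0.2,0,2],[0,0,2],[0,0,3],[0,0,3]], offset=[[3,4,5],[0,4,1],[0,6,0],[0,6,0]], hand=[32,30,30,30])

```text
t: 10.8
position: [0.5644, 0.0867, 0.1179]
ee_rot: [1.193, 2.904, 0.0]
force: [-0.5, -0.5, -0.6]
opening: 0.03
```

Run:
```python
from h import *
st()
```

```text
t 10.8 pos [0.5644 0.0867 0.1179] rad 0.1048 phi 134.6 toolx 135.3 tilt 0.1 Ftool [ 0.  -0.7  0.6] open 0.03
```

apply_moves(angular=[[0,0,3],[0,0,3],[0,0,3],[0,0,3],[0,0,3]], offset=[[0,5.6,0],[0,5.6,0],[0,5.6,0],[0,5.6,0],[0,5.6,0]], hand=[30,30,30,30,30])

```text
t: 11.22
position: [0.5899, 0.1039, 0.1198]
ee_rot: [1.584, 2.71, 0.001]
force: [-0.6, 0.0, -0.7]
opening: 0.0299
```

Run:
```python
from h import *
st();p,d,P=hz()
cv2.imwrite("pics/scene8.png",cv2.resize(p[170:320,250:420,::-1],None,fx=4,fy=4))
```

```text
t 11.22 pos [0.5899 0.1039 0.1198] rad 0.1037 phi 117.6 toolx 119.4 tilt 0.15 Ftool [ 0.3 -0.5  0.7] open 0.0299
scene top z 0.1743 169
```

View pics/scene8.png

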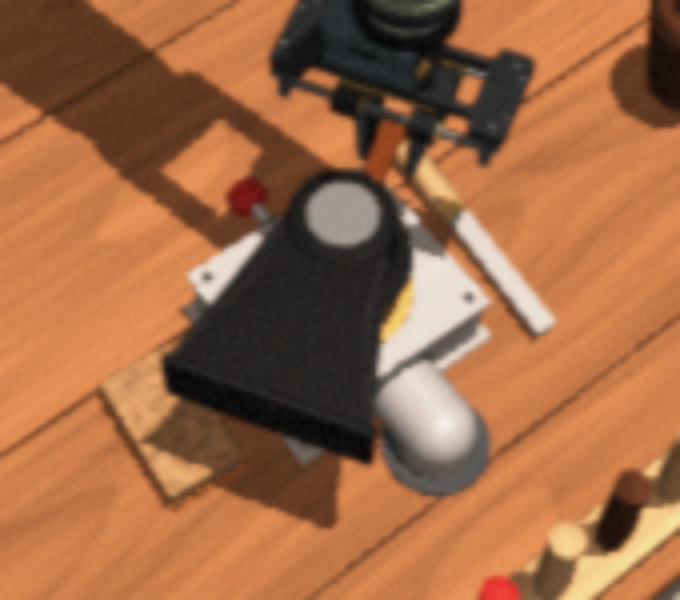

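Turning on as expected, so the hood is unblocked. I'll continue.

apply_moves(angular=[[0,0,3.5],[0,0,3.3],[0,0,3],[0,0,3],[0,0,3]], offset=[[0.5,5.6,1],[0.2,5.6,0],[0,5.6,0],[0,5.6,0],[0,5.6,0]], hand=[30,30,30,30,30])

```text
t: 11.68
position: [0.6196, 0.1144, 0.1209]
ee_rot: [1.952, 2.454, 0.005]
force: [-1.0, -0.6, -0.1]
opening: 0.0298
```

Run:
```python
from h import *
st()
```

```text
t 11.68 pos [0.6196 0.1144 0.1209] rad 0.1041 phi 100.2 toolx 103.0 tilt 0.36 Ftool [-0.4 -1.1  0.1] open 0.0298
```

apply_moves(angular=[[0,0,2],[0,0,2],[0,0,2]], offset=[[0.5,3.5,0],[0.2,3.5,0],[0,3.5,0]], hand=[30,30,30])

```text
t: 11.93
position: [0.6318, 0.1162, 0.1219]
ee_rot: [2.082, 2.344, 0.006]
force: [-0.1, -0.0, -0.6]
opening: 0.0303
```

Run:
```python
from h import *
st()
```

```text
t 11.93 pos [0.6318 0.1162 0.1219] rad 0.1044 phi 93.4 toolx 96.8 tilt 0.42 Ftool [ 0.  -0.1  0.6] open 0.0303
```

apply_moves(angular=[[0,0,3],[0,0,3],[0,0,2]], offset=[[0,3,2],[0,3,1],[0,3,0]], hand=[30,30,30])

```text
t: 12.18
position: [0.6421, 0.1158, 0.1199]
ee_rot: [2.245, 2.188, 0.006]
force: [-5.4, -1.2, -0.7]
opening: 0.0304
```

Run:
```python
from h import *
st()
```

```text
t 12.18 pos [0.6421 0.1158 0.1199] rad 0.1039 phi 87.8 toolx 88.5 tilt 0.42 Ftool [-1.4 -5.3  0.7] open 0.0304
```

apply_moves(angular=[[0,0,1.5],[0,0,1.5],[0,0,1.5]], offset=[[0,3,0],[0,3,0],[0,3,0]], hand=[30,30,30])

```text
t: 12.43
position: [0.6422, 0.115, 0.1184]
ee_rot: [-2.329, -2.093, 0.023]
force: [-7.9, 1.6, 2.2]
opening: 0.0296
```

Run:
```python
from h import *
st()
```

```text
t 12.43 pos [0.6422 0.115  0.1184] rad 0.1031 phi 87.6 toolx 83.9 tilt 1.03 Ftool [ 0.8 -8.1 -2.1] open 0.0296
```

Blocked at 8 N with no movement. I'll back off and check by eye.

apply_moves(angular=[[0,0,-3],[0,0,-1],[0,0,0],[0,0,0],[0,0,0]], offset=[[0,-7,0],[0,-1,0],[0,0,-30],[0,0,-35],[0,0,-35]], hand=[36,36,36,36,36])

```text
t: 12.85
position: [0.6329, 0.1139, 0.2128]
ee_rot: [-2.242, -2.169, 0.047]
force: [1.4, 0.0, -0.4]
opening: 0.0361
```

apply_moves(angular=[[0,0,-6],[0,0,-6],[0,0,-6],[0,0,-6],[0,0,-6]], offset=[[36,-10,0],[36,-10,0],[36,-5,0],[36,0,0],[20,0,0]], hand=[50,50,50,50,50])

```text
t: 13.27
position: [0.5925, 0.2732, 0.2277]
ee_rot: [-1.597, -2.7, 0.004]
force: [0.4, 0.6, -0.5]
opening: 0.0501
```

Run:
```python
from h import *
st();p,d,P=hz()
cv2.imwrite("pics/scene9.png",cv2.resize(p[170:320,250:420,::-1],None,fx=4,fy=4))
p,d,P=hz("top");np.save("top9.npy",d);cv2.imwrite("pics/top9r.png",p[:,:,::-1])
cv2.imwrite("pics/top9.png",cv2.resize(p[75:225,225:400,::-1],None,fx=4,fy=4))
```

```text
t 13.27 pos [0.5925 0.2732 0.2277] rad 0.2652 phi 99.9 toolx 118.8 tilt 0.34 Ftool [0.3 0.6 0.5] open 0.0501
scene top z 0.1745 165
top top z 0.1741 228
```

View pics/top9.png

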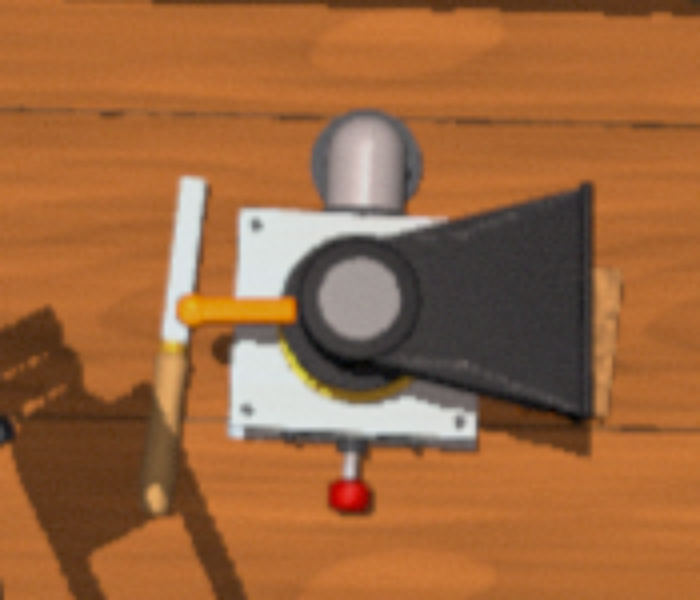

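View pics/scene9.png

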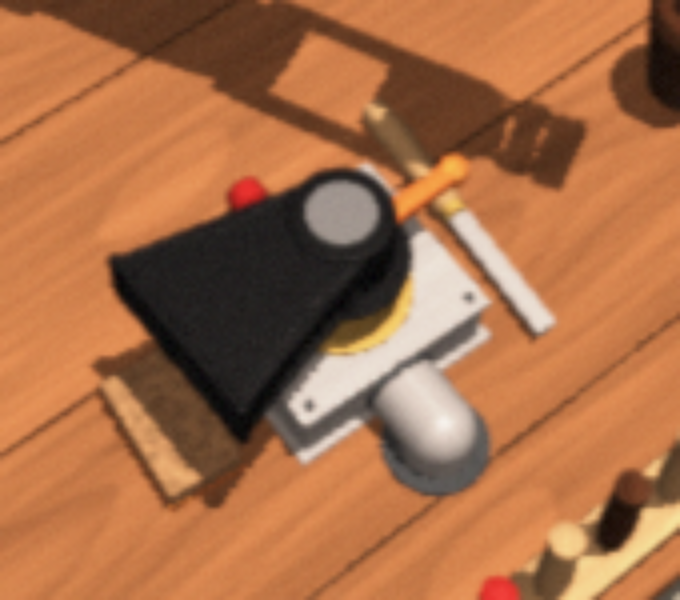

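The mouth faces the right-hand side, the lever points left (crop (185,310)) and the chisel and block look unmoved. The knob is at crop (350,495). I'll measure the final lever angle and the knob.

Run:
```python
from h import *
n="top"
p=cv2.imread("pics/top9r.png");d=np.load("top9.npy");P=cloud(n,d);H,S,V=cv2.split(cv2.cvtColor(p,cv2.COLOR_BGR2HSV));z=P[...,2]
m=(H>8)&(H<25)&(S>190)&(V>130)&(z>.1)&(z<.15)&(np.hypot(P[...,0]-.637,P[...,1]-.011)<.14)
q=P[m];c=q.mean(0);u=np.linalg.svd(q[:,:2]-c[:2])[2][0];print("lever",c.round(4),np.degrees(np.arctan2(*(c[:2]-C)[::-1])),np.degrees(np.arctan2(u[1],u[0]))%180)
m=(z>.05)&(z<.07)&(S<60)&(V>120)&(np.abs(P[...,0]-.637)<.09)&(np.abs(P[...,1]-.011)<.1)
print(cv2.minAreaRect((P[m][:,:2]*1000).astype(np.float32)))
m=((H<6)|(H>174))&(S>180)&(V>70)&(np.hypot(P[...,0]-.515,P[...,1]-.015)<.04)&(z>.0)
q=P[m];print("knob",len(q),q.min(0).round(4),q.max(0).round(4),np.median(q,0).round(4)); hi=q[q[:,2]>.038];print(hi.mean(0).round(4),hi.min(0).round(4),hi.max(0).round(4))
goto(.515,.015,.15,180)
```

```text
lever [0.6362 0.0947 0.1231] 91.23313371480796 90.76854119102649
((643.4804077148438, 13.316734313964844), (173.58717346191406, 167.4868927001953), 88.76557159423828)
knob 70 [0.5061 0.0007 0.002 ] [0.5263 0.0297 0.0494] [0.5149 0.0152 0.0417]
[0.5167 0.0154 0.0428] [0.5061 0.0036 0.0381] [0.5263 0.0268 0.0494]
t 13.37 pos [0.592  0.2732 0.2275] F [-0.3  0.4 -0.4] open 0.0499 | off mm [-189.7 -191.1   78.1] rot [ -0.2  -0.3 -61.3] q6 -0.09
```

apply_moves(angular=[[0,0,0],[0,0,0],[0,0,0],[0,0,0],[0,0,0]], offset=[[-28,-28,0],[-28,-28,0],[-28,-28,0],[-28,-28,0],[-28,-28,0]], hand=[60,60,60,60,60])

```text
t: 13.78
position: [0.54, 0.0815, 0.2269]
ee_rot: [1.594, 2.705, 0.001]
force: [-0.1, -0.4, 0.3]
opening: 0.0597
```

apply_moves(angular=[[0,0,-6.8],[0,0,-6.8],[0,0,-6.8],[0,0,-6.8],[0,0,-6.8]], offset=[[0,0,0],[0,0,0],[0,0,0],[0,0,0],[0,0,0]], hand=[60,60,60,60,60])

```text
t: 14.2
position: [0.5396, 0.0647, 0.2297]
ee_rot: [0.73, 3.047, -0.009]
force: [-0.4, -0.2, 0.2]
opening: 0.06
```

apply_moves(angular=[[0,0,-6.8],[0,0,-6.8],[0,0,-6.8],[0,0,-5],[0,0,0]], offset=[[0,0,0],[0,0,0],[0,0,0],[0,0,0],[0,0,0]], hand=[60,60,60,60,60])

```text
t: 14.62
position: [0.5425, 0.0571, 0.2318]
ee_rot: [0.024, 3.129, -0.017]
force: [-0.5, -0.3, -0.1]
opening: 0.0598
```

Run:
```python
from h import *
goto(.512,.0153,.15,178.5)
```

```text
t 14.62 pos [0.5425 0.0571 0.2318] F [-0.5 -0.3 -0.1] open 0.0598 | off mm [ 30.9 -41.4  81.9] rot [-0.6  0.7  0.6] q6 -1.46
```

apply_moves(angular=[[-0.6,0.7,0.6],[0,0,0],[0,0,0],[0,0,0],[0,0,0]], offset=[[16,-22,15],[15,-20,20],[0,0,25],[0,0,20],[0,0,0]], hand=[60,60,60,60,60])

```text
t: 15.03
position: [0.5137, 0.0093, 0.1524]
ee_rot: [0.073, 3.13, -0.003]
force: [-0.7, 0.4, -0.3]
opening: 0.0601
```

Run:
```python
from h import *
goto(.511,.0153,.022,178.5)
```

```text
t 15.03 pos [0.5137 0.0093 0.1524] F [-0.7  0.4 -0.3] open 0.0601 | off mm [  4.5   6.1 130.4] rot [-0.1  0.6 -1.2] q6 -1.53
```

apply_moves(angular=[[0,0.6,-1.2],[0,0,0],[0,0,0],[0,0,0],[0,0,0]], offset=[[4,5,20],[0,1,25],[0,0,20],[0,0,5],[0,0,0]], hand=[60,60,60,60,60])

```text
t: 15.45
position: [0.5156, 0.0126, 0.0852]
ee_rot: [0.062, 3.13, -0.005]
force: [0.0, 0.2, -0.2]
opening: 0.0598
```

Run:
```python
from h import *
goto(.511,.0153,.022,178.5)
p,d=snapshot("wrist");cv2.imwrite("pics/w10.png",p[:,:,::-1])
```

```text
t 15.45 pos [0.5156 0.0126 0.0852] F [ 0.   0.2 -0.2] open 0.0598 | off mm [ 5.3  2.7 63.2] rot [-0.2  0.6 -0.8] q6 -1.52
```

View pics/w10.png

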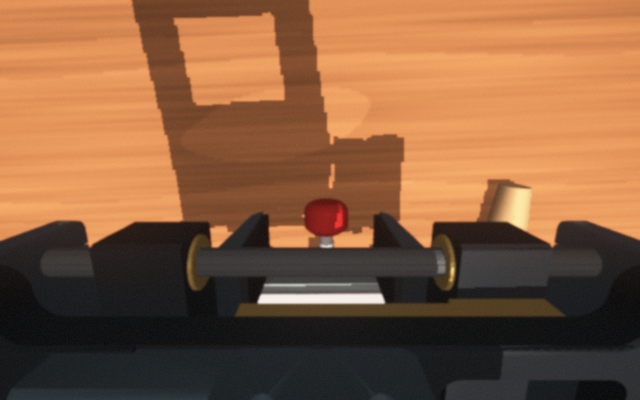

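The wrist view shows the knob at (326,217), between the fingers. I'll descend the rest of the way.

apply_moves(angular=[[0,0.6,-0.8],[0,0,0],[0,0,0],[0,0,0],[0,0,0]], offset=[[6,2,18],[1,1,20],[1,0,15],[1,0,9],[0,0,0]], hand=[60,60,60,60,60])

```text
t: 15.92
position: [0.5159, 0.0152, 0.0307]
ee_rot: [0.045, 3.122, -0.004]
force: [0.0, -0.6, -0.0]
opening: 0.0598
```

Run:
```python
from h import *
goto(.511,.0153,.022,178.5)
```

```text
t 15.92 pos [0.5159 0.0152 0.0307] F [ 0.  -0.6 -0. ] open 0.0598 | off mm [ 5.1 -0.1  8.6] rot [-0.1  1.1 -0.1] q6 -1.53
```

apply_moves(angular=[[0,0.9,0],[0,0.3,0],[0,0,0]], offset=[[5,0,5],[2,0,2],[0,0,0]], hand=[60,60,60])

```text
t: 16.17
position: [0.5112, 0.0153, 0.0261]
ee_rot: [0.046, 3.139, -0.004]
force: [-0.1, 0.8, 0.9]
opening: 0.0599
```

Run:
```python
from h import *
goto(.511,.0153,.022,178.5)
```

```text
t 16.17 pos [0.5112 0.0153 0.0261] F [-0.1  0.8  0.9] open 0.0599 | off mm [ 0.2 -0.   4.1] rot [-0.1  0.1 -0.2] q6 -1.53
```

apply_moves(angular=[[0,0,0],[0,0,0],[0,0,0],[0,0,0],[0,0,0]], offset=[[0,0,0],[0,0,0],[0,0,0],[0,0,0],[0,0,0]], hand=[26,26,26,26,26], squeeze=25)

```text
t: 16.58
position: [0.5128, 0.0161, 0.0283]
ee_rot: [0.049, 3.134, -0.001]
force: [0.1, 2.3, -2.7]
opening: 0.0306
```

Run:
```python
from h import *
goto(.511,.0153,.022,178.5)
```

```text
t 16.58 pos [0.5128 0.0161 0.0283] F [ 0.1  2.3 -2.7] open 0.0306 | off mm [ 1.8 -0.8  6.3] rot [-0.   0.4 -0.3] q6 -1.53
```

Gripping the knob at an opening of 30.6 mm. Now I pull along tool +x (the box's -x).

apply_moves(angular=[[0,0,0],[0,0,0],[0,0,0]], offset=[[2,0,0],[3,0,0],[3,0,0]], hand=[26,26,26])

```text
t: 16.83
position: [0.5101, 0.0162, 0.0283]
ee_rot: [0.048, 3.122, -0.002]
force: [7.0, 1.0, -8.1]
opening: 0.0305
```

Run:
```python
from h import *
goto(.483,.0165,.027,178.5)
```

```text
t 16.83 pos [0.5101 0.0162 0.0283] F [ 7.   1.  -8.1] open 0.0305 | off mm [27.1 -0.5  0.8] rot [-0.   1.1 -0.2] q6 -1.53
```

apply_moves(angular=[[0,0.4,0],[0,0.4,0],[0,0.3,0]], offset=[[3.5,0,0.5],[3.5,0,0.5],[3.5,0,0.5]], hand=[26,26,26])

```text
t: 17.08
position: [0.5086, 0.0162, 0.0283]
ee_rot: [0.047, 3.12, -0.001]
force: [6.3, 0.5, -4.2]
opening: 0.0306
```

Run:
```python
from h import *
goto(.483,.0165,.027,178.5)
```

```text
t 17.08 pos [0.5086 0.0162 0.0283] F [ 6.3  0.5 -4.2] open 0.0306 | off mm [25.6 -0.5  0.8] rot [-0.   1.2 -0.2] q6 -1.53
```

apply_moves(angular=[[0,0.5,0],[0,0.5,0]], offset=[[5,0,0.5],[5,0,0.5]], hand=[26,26])

```text
t: 17.25
position: [0.5062, 0.0163, 0.0283]
ee_rot: [0.047, 3.121, -0.001]
force: [7.2, 0.3, -6.2]
opening: 0.0308
```

Run:
```python
from h import *
goto(.483,.0165,.027,178.5)
p,d=snapshot("wrist");cv2.imwrite("pics/w11.png",p[:,:,::-1])
```

```text
t 17.25 pos [0.5062 0.0163 0.0283] F [ 7.2  0.3 -6.2] open 0.0308 | off mm [23.2 -0.5  0.8] rot [-0.   1.2 -0.2] q6 -1.53
```

View pics/w11.png

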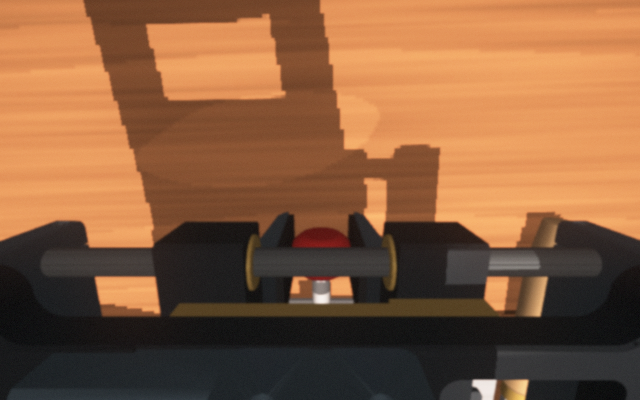

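The knob at (322,252) is held between the pads. I'll continue and compare.

apply_moves(angular=[[0,0.4,0],[0,0.4,0],[0,0.3,0]], offset=[[5,0,0.3],[5,0,0.3],[4,0,0.3]], hand=[26,26,26])

```text
t: 17.55
position: [0.5029, 0.0164, 0.0283]
ee_rot: [0.047, 3.116, -0.001]
force: [7.1, -0.6, -6.8]
opening: 0.0305
```

Run:
```python
from h import *
goto(.483,.0165,.027,178.5)
p,d=snapshot("wrist");cv2.imwrite("pics/w12.png",p[200:320,220:440,::-1])
cv2.imwrite("pics/w12.png",cv2.resize(np.vstack([cv2.imread("pics/w11.png")[210:310,240:400],p[210:310,240:400,::-1]]),None,fx=3,fy=3))
```

```text
t 17.55 pos [0.5029 0.0164 0.0283] F [ 7.1 -0.6 -6.8] open 0.0305 | off mm [19.9 -0.5  0.8] rot [-0.   1.5 -0.2] q6 -1.53
```

View pics/w12.png

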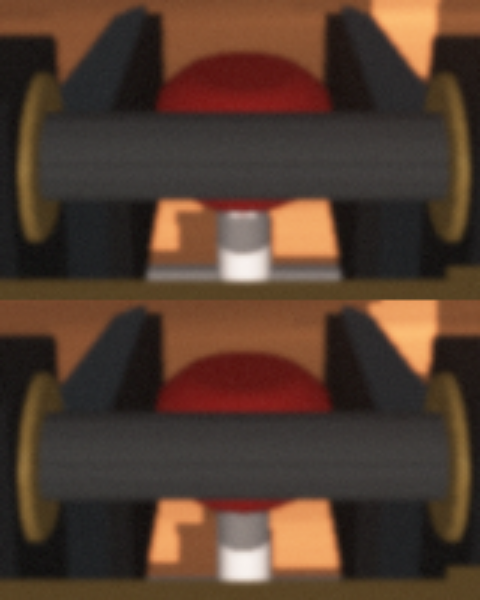

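No slip, and the rod is about 10 mm out. Past roughly 15-18 mm the click should pull it forward.

apply_moves(angular=[[0,1,0],[0,0.8,0],[0,0.6,0]], offset=[[5,0,0.5],[5,0,0.5],[4,0,0.5]], hand=[26,26,26])

```text
t: 17.85
position: [0.5005, 0.0165, 0.0283]
ee_rot: [0.046, 3.132, 0.0]
force: [6.3, 0.7, -4.4]
opening: 0.0308
```

apply_moves(angular=[[0,0.6,0],[0,0.6,0],[0,0.6,0]], offset=[[4,0,0.5],[4,0,0.5],[4,0,0.5]], hand=[26,26,26])

```text
t: 18.1
position: [0.5001, 0.0165, 0.0284]
ee_rot: [0.046, 3.138, 0.001]
force: [8.5, -0.0, -5.8]
opening: 0.0303
```

Run:
```python
from h import *
goto(.483,.0165,.027,178.5)
```

```text
t 18.1 pos [0.5001 0.0165 0.0284] F [ 8.5 -0.  -5.8] open 0.0303 | off mm [17.1 -0.5  1.3] rot [ 0.   0.2 -0.2] q6 -1.53
```

apply_moves(angular=[[0,0.3,0],[0,0.3,0],[0,0.3,0]], offset=[[6,0,0.5],[6,0,0.5],[5,0,0.5]], hand=[26,26,26])

```text
t: 18.35
position: [0.4937, 0.0167, 0.0282]
ee_rot: [0.046, 3.131, 0.001]
force: [2.7, 0.8, 0.3]
opening: 0.0308
```

Run:
```python
from h import *
goto(.483,.0165,.027,178.5)
```

```text
t 18.35 pos [0.4937 0.0167 0.0282] F [2.7 0.8 0.3] open 0.0308 | off mm [10.7 -0.5  1.1] rot [ 0.   0.6 -0.2] q6 -1.53
```

apply_moves(angular=[[0,0.3,0],[0,0.2,0],[0,0.1,0]], offset=[[3,0,0.3],[3,0,0.3],[2,0,0.3]], hand=[26,26,26])

```text
t: 18.6
position: [0.4856, 0.0169, 0.0282]
ee_rot: [0.047, 3.14, 0.001]
force: [-0.0, 0.9, 3.7]
opening: 0.031
```

Run:
```python
from h import *
goto(.483,.0165,.027,178.5)
```

```text
t 18.6 pos [0.4856 0.0169 0.0282] F [-0.   0.9  3.7] open 0.031 | off mm [ 2.6 -0.5  1.2] rot [ 0.   0.1 -0.2] q6 -1.53
```

apply_moves(angular=[[0,0,0],[0,0,0],[0,0,0]], offset=[[2,0,0],[0,0,0],[0,0,0]], hand=[26,26,26])

```text
t: 18.85
position: [0.4818, 0.017, 0.0283]
ee_rot: [-0.047, -3.14, -0.001]
force: [2.1, 0.1, 0.3]
opening: 0.0306
```

Run:
```python
from h import *
goto(.483,.0165,.027,178.5)
```

```text
t 18.85 pos [0.4818 0.017  0.0283] F [2.1 0.1 0.3] open 0.0306 | off mm [-1.2 -0.5  1.3] rot [ 0.  -0.1 -0.2] q6 -1.53
```

31 mm out with about 2 N of force. Releasing and lifting.

apply_moves(angular=[[0,0,0],[0,0,0],[0,0,0],[0,0,0],[0,0,0]], offset=[[0,0,0],[0,0,0],[0,0,0],[0,0,0],[0,0,0]], hand=[62,62,62,62,62])

```text
t: 19.27
position: [0.4791, 0.0167, 0.0272]
ee_rot: [-0.046, -3.134, -0.0]
force: [-0.2, 0.1, -0.2]
opening: 0.0601
```

apply_moves(angular=[[0,0,0],[0,0,0],[0,0,0],[0,0,0],[0,0,0]], offset=[[0,0,-20],[0,0,-35],[0,0,-40],[0,0,-40],[0,0,-40]], hand=[62,62,62,62,62])

```text
t: 19.68
position: [0.4733, 0.0164, 0.199]
ee_rot: [-0.045, -3.106, 0.001]
force: [1.4, 0.4, -0.9]
opening: 0.062
```

apply_moves(angular=[[0,0,0],[0,0,0],[0,0,0],[0,0,0],[0,0,0]], offset=[[20,36,-5],[20,36,0],[20,36,0],[10,36,0],[0,36,0]], hand=[62,62,62,62,62])

```text
t: 20.1
position: [0.4142, 0.1978, 0.2172]
ee_rot: [-0.068, -3.13, -0.0]
force: [-0.3, -0.2, 0.6]
opening: 0.0617
```

Run:
```python
from h import *
st();p,d,P=hz("top")
cv2.imwrite("pics/top13.png",cv2.resize(p[30:305,125:475,::-1],None,fx=2,fy=2))
H,S,V=cv2.split(cv2.cvtColor(p,cv2.COLOR_RGB2HSV));z=P[...,2]
m=((H<6)|(H>174))&(S>180)&(V>70)&(np.hypot(P[...,0]-.49,P[...,1]-.015)<.05)&(z>.0)
q=P[m];hi=q[q[:,2]>.038];print("knob",len(q),q.min(0).round(4),q.max(0).round(4),hi.mean(0).round(4))
m=(H>8)&(H<25)&(S>190)&(V>130)&(z>.1)&(z<.15)&(np.hypot(P[...,0]-.637,P[...,1]-.011)<.14)
q=P[m];c=q.mean(0);u=np.linalg.svd(q[:,:2]-c[:2])[2][0];print("lever",c.round(4),np.degrees(np.arctan2(u[1],u[0]))%180)
a=cv2.imread("pics/top0.png");df=cv2.absdiff(a,p[:,:,::-1]).max(2);cv2.imwrite("pics/diff.png",df)
p,d,P=hz();cv2.imwrite("pics/scene13.png",p[:,:,::-1])
```

```text
t 20.1 pos [0.4142 0.1978 0.2172] rad 0.2909 phi 140.3 toolx 177.5 tilt 0.61 Ftool [ 0.3 -0.2 -0.6] open 0.0617
top top z 0.1738 232
knob 63 [0.4771 0.0028 0.034 ] [0.4947 0.029  0.0476] [0.4857 0.016  0.0426]
lever [0.6362 0.0947 0.1231] 90.74182563767792
scene top z 0.1743 162
```

View pics/top13.png

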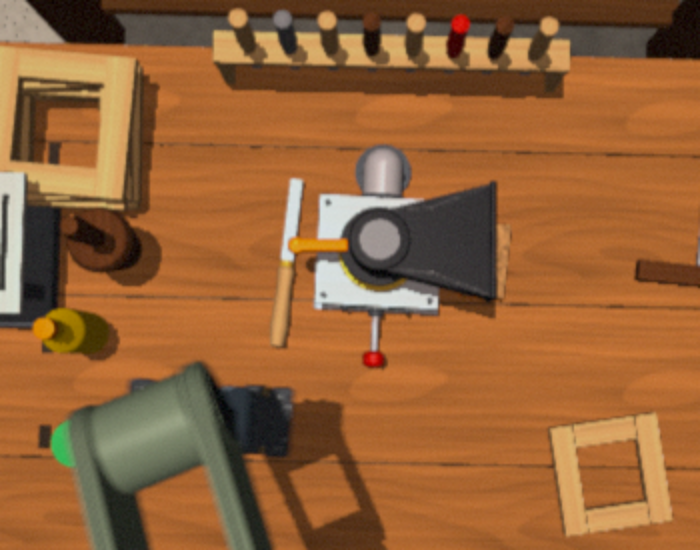

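View pics/scene13.png

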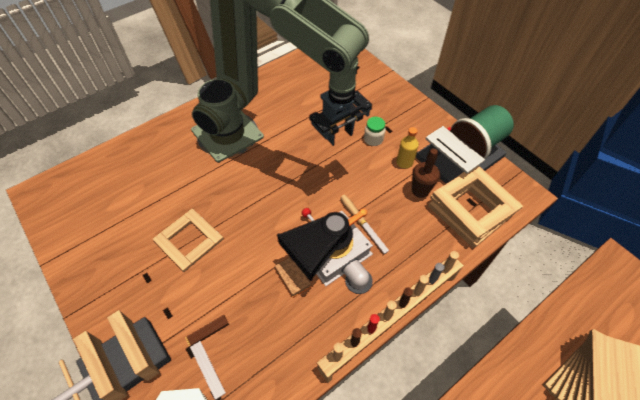

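View pics/diff.png

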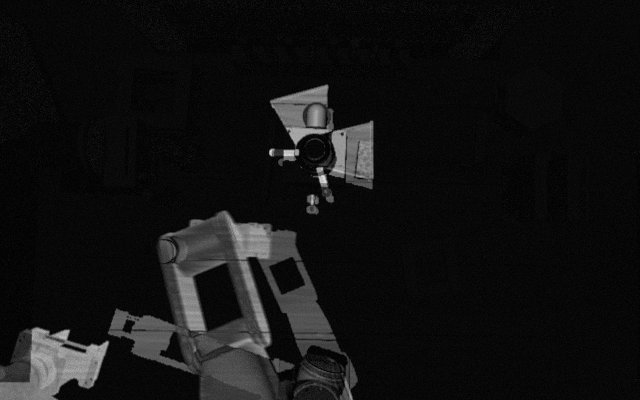

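```bash
python3 -c "
from station import job
print(job.sign_off())"
```

```text
the job is handed in; nothing more can be done
None
```

The hood is locked with its mouth facing the right-hand side of the outlet, and the gate rod is at its middle click. I handed the job in at about 20 s of robot time, and no verdict came back.

- **Notches:** I turned the hood clockwise by the lever. Its top dropped about 5 mm, then it blocked at about 6 N.
- **Press:** I pressed straight down on the top, up to about 20 N. It stopped fully home, with the top at 0.174 m against 0.173 m expected.
- **Lock:** I turned it on clockwise until it stopped moving under 8 N. The lever now points at about 91°, so the mouth is at about -88° from the box's x. The turn from where it blocked in the notches to the stop was about 54°, not 60°. That fits the 5° of play, but I did not check it any other way.
- **Gate rod:** I pulled it out and released it. The knob measured 31 mm out from its starting position.
- **Last checks:** The comparison with the first top picture shows only the hood, rod and arm changed. The arm stands clear in both pictures; the sanding block is partly hidden under the mouth and the jar under the arm in the top one. The force reading is near zero. No check failed.

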